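# Sort the trolley hardware on the welding table

## Robot

A 7-joint arm with a two-finger parallel gripper is mounted at the origin on the work surface. World frame = base frame: x ahead of the robot, y to its left, z up, the work surface at z = 0. Lengths are in m, angles in rad, forces in N, time in s.
With the tool pointing down it reaches from about 0.35 to 0.9 m from the base axis. Payload 8.1 kg.
Tool frame: the origin (TCP) lies where the fingers leave the gripper's body, on its centre line; the fingertips stand 66 mm ahead of it and the grasp point (between the pads) lies 47 mm ahead of it; z points along the fingers, y is the line along which they close (so a half turn about z gives the same grasp; the last joint's range is limited). The gripper opens to 92 mm and grips with 3 to 60 N. Pads are 19 mm wide; open, the fingers measure 130 mm over their backs; the gripper's body (75 mm by 190 mm) begins 47 mm behind the grasp point.
Start: joints at [1.022, 0.434, 0.025, 1.573, -0.012, 1.134, -0.075], TCP at [0.269, -0.564, 0.292] pointing down, gripper open.
Joint ranges: [-2.62, 2.62], [-0.44, 2.09], [-1.27, 1.32], [0.08, 2.57], [-1.32, 4.46], [0.12, 2], [-2.74, 2.74]. Speed limits (rad/s): [2.22, 2.22, 3.01, 3.01, 3.14, 3.14, 3.14].

## Interface

Orientations are given as a rotation vector (axis times angle).
In Python, from cell import arm gives the robot as it stands.
- The arm moves only by the tool send_rows, never from a script. Its argument "motion" is text: rows parted by semicolons, each of 7 numbers parted by spaces: the closure, from 0 (fully open) to 1 (shut), then the shift along the world's x, y, z in m, then the turn, a rotation vector about the world's x, y, z in degrees. A call has 1 to 5 rows; each row shifts and turns the commanded pose from where the row before left it; what a row does not reach is not made up. A row lasts 1/8 s, in which the tool goes at most 62.5 mm and 10.7 degrees, less where a joint would pass 70% of its speed; a pose out of reach is approached as far as the arm can. A call is refused whole if a number of a shift passes 0.0625 or a number of a turn 10.7, either way. A call with a gripper value outside its range is refused whole. The fingers move at their own pace and stop on an object; "force" is the grip in N (left out, the last holds). Time passes only in rows, so rows that do not move let the fingers close. It gives the time, the measured TCP pose, the force, the opening and the grip force at its end, in the units of the state.
- arm.observe(): the state, without advancing time (a new reading comes with each control period).
- arm.get_image(name): name is "side" or "top"; returns (picture, depth): 400x640x3 uint8, blue, green, red; 400x640 float32, m along the optical axis (not along the pixel's ray), 0 where there is no reading.
- arm.camera_model(name): a dict with "fx", "fy", "cx", "cy" (pixels), "view" (4x4, takes a point from world to camera coordinates). Camera axes: x right, y down, z forward; pixel columns grow to the right and rows downward; lengths in m; the calibration is good to about 2 mm. A picture is of the moment at which its call begins. camera_model takes no time and is no camera call.
- arm.sign_off(): hands the job in; it is judged then, once.
The state is a dict: "clock": time; "joints": joint angles; "dq": joint speeds; "joint_efforts": joint torques, N m; "position": TCP position; "ee_rot": TCP orientation; "force": force on the tool from outside, world axes, zero at the start; "ft_torque": the same for the moment, N m; "width": opening from 0.0 (shut) to 1.0 (fully open); "gripper_force": force on a finger pad.
Only numpy, scipy, OpenCV 4.12 (cv2) and the standard library are available. Lean on these libraries where they do the work, as an engineer would, in place of code of your own. Each camera call takes 0.05 s, during which the arm holds its last target. There are 200 camera calls.

## Task

Put the loose trolley hardware away: lay the two lengths of square tube flat in the two-lane tray, one in each lane; thread both wheel spacer rings onto the post, the larger one at the bottom and the smaller one on top of it; and lay the hexagonal nut flat in the square tray. Let go of everything and leave the welding magnet and the motor where they are.

Things in the scene. Friction and masses are not known exactly. Their poses are not given: they have to be found in the camera images.
- tube_a: One length of dark steel square tube, 30 x 30 mm in section and 100 mm long, lying flat on the table; origin at its centre (15 mm above what it lies on), y along its length, x across it, z up. About 0.25 kg. The two lengths are alike.
- tube_b: The other length of dark steel square tube, 30 x 30 mm in section and 100 mm long, lying flat on the table; origin at its centre (15 mm above what it lies on), y along its length, x across it, z up. About 0.25 kg. The two lengths are alike.
- ring_big: The larger wheel spacer: round dark steel ring, 66 mm outside diameter, 32 mm bore, 24 mm tall, lying flat; origin at the centre of its underside, z up along the bore. About 0.46 kg.
- ring_small: The smaller wheel spacer: round dark steel ring, 48 mm outside diameter, 32 mm bore, 24 mm tall, lying flat; origin at the centre of its underside, z up along the bore. About 0.18 kg.
- nut: Hexagonal steel axle nut, 30 mm across flats, 34.6 mm across corners, 20 mm bore, 18 mm tall, lying flat; origin at the centre of its underside, z up; x is square to one pair of flats (the other pairs at 60 degree steps). About 0.06 kg.
- tube_tray: Blue rectangular tray fixed to the table, 122 mm (its x) by 148 mm (its y, along the lanes), split by one low wall along y into two equal lanes, each 55 mm wide and 140 mm long inside, with centrelines at x = +29.5 and -29.5 mm. Walls 4 mm thick, rims 16 mm above the table, floor 4 mm above the table. Origin at the centre of its underside, z up.
- nut_tray: Blue square tray without divisions, fixed to the table, 90 x 90 mm outside, walls 4 mm thick, rim 18 mm and floor 4 mm above the table. Origin at the centre of its underside, z up.
- ring_post: Storage post fixed to the table: blue round foot 80 mm in diameter and 8 mm high with an upright steel rod 14 mm in diameter, its tapered top 64 mm above the table. Origin at the centre of the underside, z up along the rod.
- magnet: Orange triangular welding magnet lying loose at the left of the work, about 120 x 70 mm, 22 mm high; origin at the underside near its middle, z up. Not part of the job.
- motor: Black and bare-metal stepper motor standing loose beyond the trays, 60 x 60 mm, 90 mm high with its shaft; origin at the centre of its underside, z up. Not part of the job.
Not all that is in view belongs to the job. What is shaped like the tube_tray but pink is not meant.

How it is judged:
At the end, for the whole second after the job is handed in: Tubes level on the tray floor, one per lane (centre under 25 mm high, within 60 mm of the tray centre); larger ring on the post foot, smaller on it (level, 12 mm off axis, 5 mm in height); nut flat on the square tray floor (within 30 mm of centre); all released and at rest (horizontal distance between each of tube_a, tube_b and tube_tray below 0.06 m and height (world z) of each of tube_a, tube_b below 0.025 m and angle between each of tube_a, tube_b's own y axis and vertical above 1.45 rad and horizontal distance between each of ring_big, ring_small and ring_post below 0.012 m and height (world z) of ring_big between 0.003 and 0.013 m and angle between each of ring_big, ring_small's own z axis and vertical below 0.12 rad and height (world z) of ring_small between 0.027 and 0.037 m and horizontal distance between nut and nut_tray below 0.03 m and height (world z) of nut below 0.01 m and angle between nut's own z axis and vertical below 0.15 rad and linear speed of each of tube_a, tube_b, ring_big, ring_small, nut below 0.02 m/s); the robot touches nothing.
It fails at once if the welding magnet or the motor is displaced by more than 20 mm (distance of any of magnet, motor from where it was at the start of the episode above 0.02 m).
It also fails if it takes over 120 s, if anything falls off the work surface, if the arm or the gripper's body presses on something with over 40 N, if the wrist force passes 120 N, or if a joint passes its speed limit or range.

## Working session

There is one attempt and no reset: what is moved stays moved. The work goes in short steps, Python scripts to look and compute and a tool call to move; the robot and the scene stay as the last step left them, time stands still between calls to the robot, and variables do not carry over. Pictures are saved under pics/ and viewed, at most 14 in all, crops included, and the job is handed in when it is done.

Besides the shell and the picture viewer there is one more tool, called after "Call:" in YAML: its name, and indented under it one key for each argument. send_rows: Moves the arm, as the interface text tells. Its arguments: {"type":"object","properties":{"motion":{"type":"string"},"force":{"type":"number"}},"required":["motion"]}

```bash
ls; mkdir -p pics; python3 - <<'E'
from cell import arm
import cv2,numpy as np
for n in("top","side"):
    im,d=arm.get_image(n);cv2.imwrite(f"pics/{n}0.png",im);np.save(f"pics/{n}0.npy",d)
    m=arm.camera_model(n);print(n,m['fx'],m['fy'],m['cx'],m['cy']);print(np.round(m['view'],4).tolist())
print(arm.observe())
E
```

```text
pics
top 393.9047238218181 393.9047238218181 318.77403893691724 201.16098758629516
[[-0.0212, -0.9997, 0.0079, 0.0812], [-0.9931, 0.0201, -0.1156, 0.5482], [0.1154, -0.0103, -0.9933, 0.9587], [0.0, 0.0, 0.0, 1.0]]
side 421.0130132885421 421.0130132885421 317.44995882142433 202.24649458813545
[[-0.941, -0.3384, -0.008, 0.5295], [-0.1743, 0.5046, -0.8456, 0.0993], [0.2902, -0.7943, -0.5338, 0.9947], [0.0, 0.0, 0.0, 1.0]]
{'clock': 0.1, 'joints': array([ 1.02235976,  0.43515946,  0.02496729,  1.57401219, -0.01160232,
        1.13400756, -0.07509624]), 'dq': array([-0.00027841, -0.00070697, -0.00058756, -0.0029138 , -0.00176007,
       -0.00149119,  0.00131719]), 'joint_efforts': array([ 3.15703510e-03, -6.69131112e+01,  9.88048576e-01, -3.15149581e+01,
       -6.05337135e-02,  3.73395940e-02,  3.48392155e-05]), 'position': array([ 0.26931015, -0.56358757,  0.29151714]), 'ee_rot': array([-3.06254095e+00, -6.94135887e-01,  6.91910684e-04]), 'force': array([-0.24179862, -0.18962875, -1.14903135]), 'ft_torque': array([-0.00075323,  0.00751743, -0.03339116]), 'gripper_force': 0.0, 'width': 1.0056833140408519}
```

View pics/top0.png

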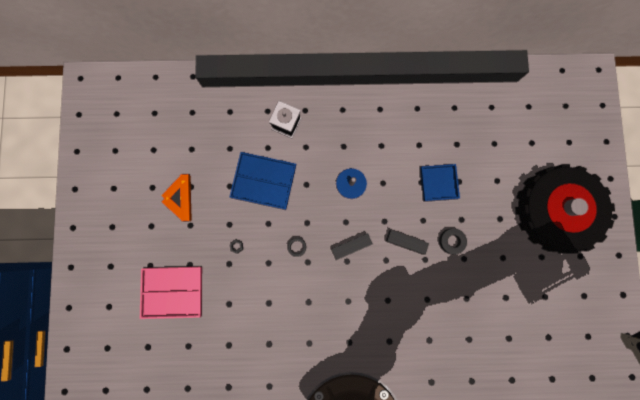

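View pics/side0.png

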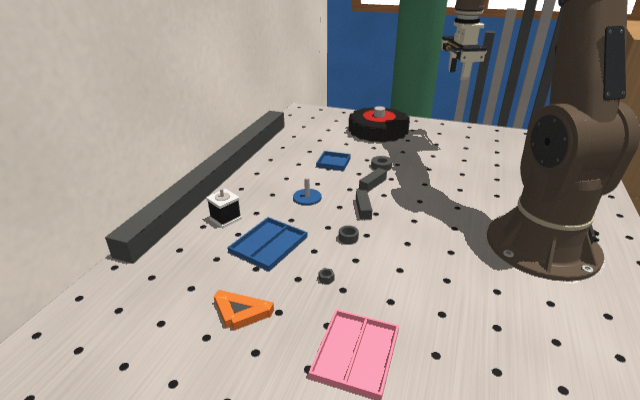

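The picture shows, in the top view: nut (237,246), small ring (297,246), tubes (351,245) and (407,241), big ring (452,241), blue two-lane tray (263,181), post (351,183), square tray (440,182). Things that could be confused with them:
- The pink tray (171,291) against the blue two-lane tray (263,181). The blue one is meant.
- The nut (237,246) against the ring (297,246), told apart by size and hexagon shape.
- Small ring (297,246) against big ring (452,241), told apart by diameter.
- The red-hub wheel (565,208) is no ring.
- The arm's shadow is not a tube.

```bash
cat > h.py <<'E'
from cell import arm
import cv2,numpy as np
def cloud(n,d):
    m=arm.camera_model(n);v,u=np.mgrid[:400,:640]
    c=np.stack([(u-m['cx'])/m['fx']*d,(v-m['cy'])/m['fy']*d,d],-1)
    T=np.linalg.inv(m['view']);return c@T[:3,:3].T+T[:3,3]
def proj(n,p):
    m=arm.camera_model(n);q=m['view'][:3,:3]@np.array(p)+m['view'][:3,3]
    return m['fx']*q[0]/q[2]+m['cx'],m['fy']*q[1]/q[2]+m['cy']
def ray(n,uv,z):
    m=arm.camera_model(n);T=np.linalg.inv(m['view']);uv=np.atleast_2d(uv).astype(float)
    r=np.c_[(uv[:,0]-m['cx'])/m['fx'],(uv[:,1]-m['cy'])/m['fy'],np.ones(len(uv))]@T[:3,:3].T
    return (T[:3,3]+r*((z-T[2,3])/r[:,2])[:,None])[:,:2]
def blobs(n,im,d,zmin=.007,zmax=.12):
    P=cloud(n,d);z=P[...,2]
    M=((d>0)&(z>zmin)&(z<zmax)&(P[...,0]>.3)&(P[...,0]<.85)&(abs(P[...,1])<.5)).astype(np.uint8)
    k,L,S,C=cv2.connectedComponentsWithStats(M)
    for i in range(1,k):
        if S[i,4]<40:continue
        Q=P[L==i];zt=np.percentile(Q[:,2],80);T=Q[Q[:,2]>zt-.006]
        r=cv2.minAreaRect((T[:,:2]*1000).astype(np.float32))
        c=im[L==i].mean(0).astype(int)
        print(n,np.round(C[i]),S[i,4],'ztop',round(zt,4),'rect mm',np.round(r[0],1),np.round(r[1],1),round(r[2],1),'bgr',c)
E
python3 - <<'E'
from h import *
for n in("top","side"):
    im=cv2.imread(f"pics/{n}0.png");d=np.load(f"pics/{n}0.npy")
    P=cloud(n,d);print('table z',np.median(P[240:300,250:300,2]) if n=='top' else np.median(P[300:320,280:300,2]))
    blobs(n,im,d)
im=cv2.imread("pics/top0.png")
cv2.imwrite("pics/crop.png",cv2.resize(im[140:265,220:480],None,fx=3,fy=3,interpolation=cv2.INTER_CUBIC))
E
```

```text
table z -0.0009408071226219006
top [285. 119.] 740 ztop 0.0686 rect mm [760.9 152. ] [60.6 61.3] 65.1 bgr [138 138 151]
top [261. 180.] 499 ztop 0.0158 rect mm [609.3 213.7] [148.7 123. ] 76.5 bgr [103  61  36]
top [440. 182.] 316 ztop 0.0173 rect mm [ 594.5 -243.5] [90.4 91.2] 3.2 bgr [87 51 29]
top [537. 210.] 2190 ztop 0.0585 rect mm [ 517.3 -468. ] [197.9  63.8] 0.1 bgr [12 12 20]
top [343. 177.] 59 ztop 0.0089 rect mm [612.4   6.2] [24.1 41.1] 43.9 bgr [118  64  27]
top [351. 186.] 212 ztop 0.0129 rect mm [588.9 -18.4] [55.8 76.1] 30.4 bgr [111  68  42]
top [179. 198.] 953 ztop 0.0223 rect mm [567.2 435.4] [120.  70.] 2.2 bgr [ 11  80 186]
top [453. 241.] 474 ztop 0.0235 rect mm [ 443.  -266.8] [64.  64.3] 50.6 bgr [53 54 57]
top [407. 242.] 513 ztop 0.0301 rect mm [ 442.7 -149.8] [100.1  30.3] 69.8 bgr [60 61 65]
top [351. 246.] 494 ztop 0.0301 rect mm [435.   -9.3] [29.9 99.7] 22.3 bgr [65 66 70]
top [296. 247.] 167 ztop 0.024 rect mm [436.6 129.2] [45.4 44.8] 88.6 bgr [65 66 71]
top [236. 247.] 86 ztop 0.0179 rect mm [440.5 281.3] [30.6 30.1] 67.1 bgr [65 66 71]
top [182. 283
[... 306 characters left out ...]
1 ztop 0.0292 rect mm [ 443.5 -126.1] [ 65.6 338. ] 2.5 bgr [71 74 74]
side [308. 192.] 204 ztop 0.0423 rect mm [597.  -13.2] [14.6 10.5] 46.5 bgr [130 105  85]
side [223. 206.] 882 ztop 0.0674 rect mm [762.  152.1] [60.7 63. ] 64.2 bgr [ 99 102 105]
side [267. 242.] 773 ztop 0.0149 rect mm [610.3 212.9] [151.2 124.5] 76.1 bgr [109  74  43]
side [348. 234.] 268 ztop 0.0229 rect mm [437.1 130.5] [45.6 46.4] 24.6 bgr [61 64 64]
side [326. 275.] 161 ztop 0.0169 rect mm [441.5 280.2] [32.6 32.6] 13.6 bgr [67 70 71]
side [241. 308.] 1408 ztop 0.0216 rect mm [567.9 434.7] [120.4  69.8] 3.0 bgr [ 57 119 210]
side [347. 334.] 581 ztop 0.0151 rect mm [346.9 433.6] [132.6  92.9] 89.9 bgr [145 127 211]
```

View pics/crop.png

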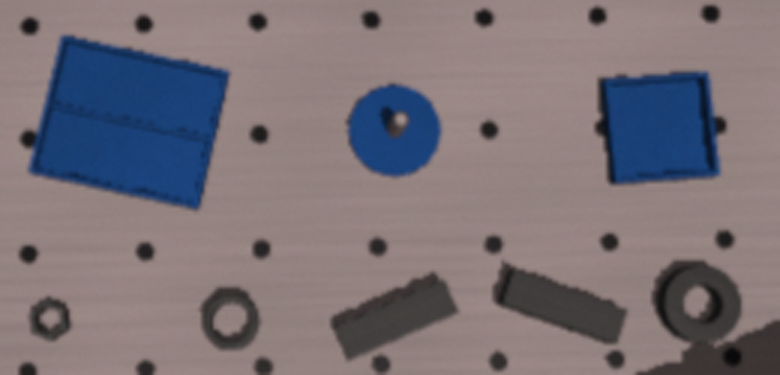

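The crop confirms the choice: hexagonal nut at crop (50,318), thin ring (230,318), tubes (393,315) and (560,303), thick ring (698,303), blue two-lane tray (130,122), rod and foot (394,130), square tray (660,128). Big ring first.

Call:
send_rows:
  motion: "0 0.035 0.059 -0.018 0 0 10; 0 0.035 0.059 -0.018 0 0 10; 0 0.035 0.059 -0.018 0 0 10; 0 0.035 0.059 -0.018 0 0 10; 0 0.035 0.059 -0.018 0 0 10"
  force: 30

```text
clock: 0.72
position: [0.4242, -0.3022, 0.2124]
ee_rot: [2.478, 1.931, 0.0]
force: [0.9, 0.4, -0.3]
width: 0.997
gripper_force: 0.0
```

```bash
cat >> h.py <<'E'
from scipy.spatial.transform import Rotation as R
def st():
    s=arm.observe();M=R.from_rotvec(s['ee_rot']).as_matrix()
    print('t',round(s['clock'],2),'tip-frame pos',np.round(s['position'],4),'yaw',round(np.degrees(np.arctan2(M[1,1],M[0,1])),1),'tilt',np.round(M[:,2],3),'j',np.round(s['joints'],2),'w',round(s['width'],3))
E
python3 - <<'E'
from h import *
st()
for n in("top","side"):
    im=cv2.imread(f"pics/{n}0.png");h=cv2.cvtColor(im,cv2.COLOR_BGR2HSV)
    M=cv2.inRange(h,(100,120,40),(125,255,255))
    cs,_=cv2.findContours(M,cv2.RETR_EXTERNAL,cv2.CHAIN_APPROX_NONE)
    for c in cs:
        if cv2.contourArea(c)<150:continue
        u,v=c[:,0].mean(0)
        if 295<u<370 and v<215:
            w=ray(n,c[:,0],.008);e=cv2.fitEllipse((w*1000).astype(np.float32));print(n,'foot',np.round(e[0],1),np.round(e[1],1))
    d=np.load(f"pics/{n}0.npy");P=cloud(n,d)
    Q=P[(P[...,2]>.015)&(P[...,2]<.07)&(np.hypot(P[...,0]-.6,P[...,1]+.013)<.05)];print(n,'rod',Q.mean(0),Q[:,2].max(),len(Q))
    # nut orientation: 6-fold phase of outer boundary on its top plane
    Q=P[(P[...,2]>.013)&(np.hypot(P[...,0]-.441,P[...,1]-.281)<.03)];c=Q[:,:2]-(cv2.minEnclosingCircle((Q[:,:2]*1000).astype(np.float32))[0]/np.float32(1000))
    hl=cv2.convexHull((c*1000).astype(np.float32))[:,0]
    A=np.radians(np.arange(0,60,2));wd=[np.mean([np.ptp(hl@[np.cos(a+k),np.sin(a+k)]) for k in(0,np.pi/3,2*np.pi/3)]) for a in A]
    print(n,'nut flats at deg',2*int(np.argmin(wd)),min(wd),max(wd), Q[:,:2].mean(0))
E
```

```text
t 0.72 tip-frame pos [ 0.4242 -0.3022  0.2124] yaw -14.1 tilt [ 0. -0. -1.] j [ 0.72  0.37 -0.27  1.91  0.12  0.88  0.15] w 0.997
top foot [598.2 -14.8] [74.3 75.1]
top rod [ 0.59563245 -0.01323754  0.04986452] 0.06636610768543894 42
top nut flats at deg 36 29.836716657954245 32.20934305317141 [0.44061614 0.28134512]
side foot [597.3  -8.3] [75.1 76.9]
side foot [ 597.7 -247.2] [108.6 124.9]
side foot [ 1123.5 -2480.2] [ 618.6 3625.7]
side rod [ 0.59738985 -0.01172895  0.04126861] 0.06428301757803534 82
side nut flats at deg 38 31.85709784530523 34.3326057230301 [0.44180666 0.28161527]
```

Call:
send_rows:
  motion: "0 0 0.002 -0.05 0 0 0; 0 0 0 -0.05 0 0 0; 0 0 0 -0.015 0 0 0; 0 0 0 0 0 0 0"

```text
clock: 1.23
position: [0.4234, -0.302, 0.0977]
ee_rot: [-2.482, -1.923, 0.001]
force: [1.0, -1.3, -0.3]
width: 1.002
gripper_force: 0.0
```

Call:
send_rows:
  motion: "0 0.01 0.018 0.005 0 0 0; 0 0.0098 0.017 0 0 0 0; 0 0 0 0 0 0 0; 0 0 0 -0.016 0 0 0; 0 0 0 -0.015 0 0 0"

```text
clock: 1.85
position: [0.4429, -0.268, 0.0711]
ee_rot: [2.484, 1.922, -0.001]
force: [0.6, 0.5, -1.1]
width: 1.002
gripper_force: 0.0
```

Call:
send_rows:
  motion: "0.9 0 0 0 0 0 0; 0.9 0 0 0 0 0 0; 0.9 0 0 0 0 0 0; 0.9 0 0 0 0 0 0"
  force: 30

```text
clock: 2.35
position: [0.4438, -0.2671, 0.0722]
ee_rot: [2.483, 1.924, 0.001]
force: [1.7, 0.1, -2.6]
width: 0.718
gripper_force: 30.0
```

Call:
send_rows:
  motion: "0.9 0 0 0.05 0 0 0; 0.9 0.015 0.025 0.045 0 0 0; 0.9 0.0255 0.0424 0 0 0 0; 0.9 0.0255 0.0424 0 0 0 0; 0.9 0.0255 0.0424 0 0 0 0"

```text
clock: 2.98
position: [0.535, -0.1136, 0.1669]
ee_rot: [-2.484, -1.923, 0.001]
force: [0.3, -0.1, -5.4]
width: 0.722
gripper_force: 30.0
```

Call:
send_rows:
  motion: "0.9 0.0255 0.0424 0 0 0 0; 0.9 0.02 0.03 0 0 0 0; 0.9 0.0157 0.03 0 0 0 0; 0.9 0 0 0 0 0 0; 0.9 0 0 0 0 0 0"

```text
clock: 3.6
position: [0.5954, -0.013, 0.1664]
ee_rot: [-2.483, -1.924, 0.003]
force: [-0.3, -1.0, -4.2]
width: 0.715
gripper_force: 30.0
```

Call:
send_rows:
  motion: "0.9 0.001 0 -0.03 0 0 0; 0.9 0 0 -0.03 0 0 0; 0.9 0 0 -0.02 0 0 0; 0.9 0 0 -0.004 0 0 0; 0.9 0 0 0 0 0 0"

```text
clock: 4.22
position: [0.5971, -0.0132, 0.0833]
ee_rot: [2.484, 1.923, -0.0]
force: [0.3, 0.2, -4.4]
width: 0.716
gripper_force: 30.0
```

Call:
send_rows:
  motion: "0.9 0 0 -0.002 0 0 0; 0.9 0 0 0 0 0 0; 0.05 0 0 0 0 0 0; 0.05 0 0 0 0 0 0; 0.05 0 0 0 0 0 0"

```text
clock: 4.85
position: [0.5975, -0.0123, 0.0813]
ee_rot: [2.483, 1.924, 0.001]
force: [-0.4, 1.5, 0.2]
width: 0.943
gripper_force: 0.0
```

Call:
send_rows:
  motion: "0.05 0 0 0.04 0 0 0; 0.05 0 0 0.04 0 0 0; 0.05 -0.03 0.027 0.01 0 0 0; 0.05 -0.04 0.036 0 0 0 0; 0.05 -0.04 0.036 0 0 0 0"

```text
clock: 5.48
position: [0.4862, 0.0876, 0.1714]
ee_rot: [2.484, 1.923, 0.002]
force: [0.5, 1.4, -0.5]
width: 0.951
gripper_force: 0.0
```

Call:
send_rows:
  motion: "0.05 -0.03 0.027 0 0 0 0; 0.05 -0.02 0.017 -0.01 0 0 0; 0.05 0 0 -0.03 0 0 0; 0.05 0 0 0 0 0 0; 0.05 0 0 0 0 0 0"

```text
clock: 6.1
position: [0.4377, 0.1306, 0.1316]
ee_rot: [2.484, 1.923, 0.001]
force: [-0.0, -0.4, -0.6]
width: 0.955
gripper_force: 0.0
```

```bash
python3 - <<'E'
from h import *
st()
n="side";im,d=arm.get_image(n);cv2.imwrite("pics/s1.png",im)
blobs(n,im,d)
E
```

```text
t 6.1 tip-frame pos [0.4377 0.1306 0.1316] yaw -14.5 tilt [ 0.  0. -1.] j [-0.16  0.41 -0.31  2.13  0.21  0.63 -0.87] w 0.955
side [386. 131.] 535 ztop 0.0575 rect mm [ 474.6 -471.5] [104.2  62. ] 5.2 bgr [28 30 36]
side [324. 156.] 68 ztop 0.0171 rect mm [ 636.5 -245. ] [93.  33.7] 72.8 bgr [107  75  47]
side [381. 174.] 100 ztop 0.0292 rect mm [ 435.2 -173. ] [51.3 30.4] 69.5 bgr [76 80 81]
side [307. 193.] 385 ztop 0.0315 rect mm [597.7  -3.5] [47.9 64.9] 71.0 bgr [76 76 73]
side [223. 206.] 886 ztop 0.0674 rect mm [761.8 153.4] [61.3 62.9] 63.1 bgr [103 106 108]
side [360. 193.] 43 ztop 0.0303 rect mm [452.4 -40.4] [24.3 29. ] 20.1 bgr [82 86 86]
side [330. 201.] 209 ztop 0.11 rect mm [486. 124.] [27.3 17.1] 30.4 bgr [81 90 94]
side [366. 213.] 235 ztop 0.103 rect mm [385.1 153.9] [22.  13.1] 16.6 bgr [ 87  98 101]
side [267. 243.] 777 ztop 0.0148 rect mm [610.7 212.4] [152.3 126.4] 76.0 bgr [103  70  41]
side [348. 234.] 265 ztop 0.0226 rect mm [436.9 130. ] [45.4 45.3] 17.3 bgr [45 48 47]
side [326. 275.] 154 ztop 0.0173 rect mm [442.5 281.3] [34.2 31.7] 67.7 bgr [70 74 74]
side [241. 308.] 1408 ztop 0.0216 rect mm [568.6 435.1] [121.2  71.3] 2.3 bgr [ 59 123 213]
side [347. 334.] 581 ztop 0.0148 rect mm [347.1 433.9] [131.8  93.1] 89.7 bgr [151 132 215]
```

View pics/s1.png

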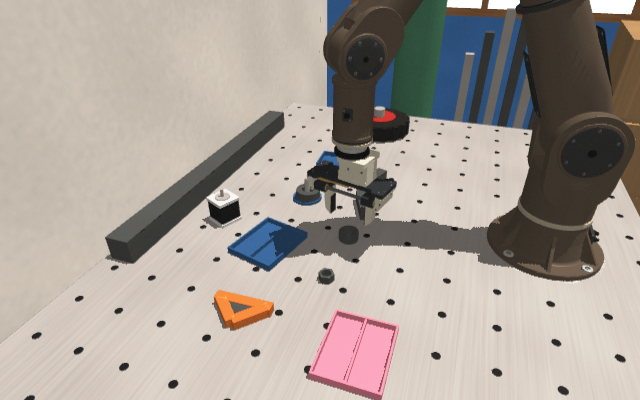

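The big ring lies on the post foot at (307,193), its top 32 mm high. The gripper stands over the small ring at (348,234).

Call:
send_rows:
  motion: "0.05 -0.0005 -0.0005 -0.03 0 0 0; 0.05 0 0 -0.0276 0 0 0; 0.05 0 0 0 0 0 0; 0.9 0 0 0 0 0 0; 0.9 0 0 0 0 0 0"
  force: 25

```text
clock: 6.78
position: [0.4375, 0.1303, 0.0745]
ee_rot: [2.483, 1.923, 0.003]
force: [-0.3, 0.5, -0.4]
width: 0.779
gripper_force: 0.0
```

Call:
send_rows:
  motion: "0.9 0 0 0 0 0 0; 0.9 0 0 0 0 0 0; 0.9 0 0 0 0 0 0; 0.9 0 0 0.05 0 0 0; 0.9 0 0 0.05 0 0 0"

```text
clock: 7.4
position: [0.4358, 0.1299, 0.1739]
ee_rot: [-2.482, -1.924, 0.004]
force: [2.0, -0.6, -3.0]
width: 0.522
gripper_force: 25.0
```

Call:
send_rows:
  motion: "0.9 0.036 -0.032 0 0 0 0; 0.9 0.036 -0.032 0 0 0 0; 0.9 0.036 -0.032 0 0 0 0; 0.9 0.036 -0.032 0 0 0 0; 0.9 0.016 -0.0145 0 0 0 0"

```text
clock: 8.02
position: [0.5978, -0.0152, 0.1726]
ee_rot: [2.486, 1.92, -0.002]
force: [-0.6, 1.7, -3.0]
width: 0.521
gripper_force: 25.0
```

Call:
send_rows:
  motion: "0.9 0 0 0 0 0 0; 0.9 0 0 0 0 0 0; 0.9 0 0 -0.005 0 0 0"

```text
clock: 8.4
position: [0.5961, -0.0111, 0.1684]
ee_rot: [-2.482, -1.926, -0.001]
force: [0.2, 0.2, -1.9]
width: 0.521
gripper_force: 25.0
```

Call:
send_rows:
  motion: "0.9 0.0005 -0.001 -0.025 0 0 0; 0.9 0 0 -0.025 0 0 0; 0.9 0 0 -0.008 0 0 0; 0.9 0 0 -0.003 0 0 0; 0.9 0 0 0 0 0 0"

```text
clock: 9.02
position: [0.5975, -0.0131, 0.108]
ee_rot: [2.483, 1.924, 0.001]
force: [-0.5, -0.1, -3.0]
width: 0.524
gripper_force: 25.0
```

Call:
send_rows:
  motion: "0.3 0 0 0 0 0 0; 0.3 0 0 0 0 0 0; 0.3 0 0 0 0 0 0; 0.3 0 0 0.04 0 0 0; 0.3 0 0 0.04 0 0 0"

```text
clock: 9.65
position: [0.5969, -0.0134, 0.1881]
ee_rot: [-2.483, -1.924, 0.001]
force: [0.3, -0.7, -1.2]
width: 0.701
gripper_force: 0.0
```

Call:
send_rows:
  motion: "0.3 -0.035 -0.031 0 0 0 -3; 0.3 -0.035 -0.031 0 0 0 -3; 0.3 -0.035 -0.031 0 0 0 0; 0.3 -0.03 -0.027 -0.02 0 0 0; 0.3 -0.019 -0.0165 -0.02 0 0 0"

```text
clock: 10.28
position: [0.4418, -0.1514, 0.1474]
ee_rot: [2.581, 1.789, 0.0]
force: [0.9, -1.2, -0.0]
width: 0.701
gripper_force: 0.0
```

Call:
send_rows:
  motion: "0.3 0 0 -0.03 0 0 0; 0.3 0 0 0 0 0 0; 0.3 0 0 0 0 0 0"

```text
clock: 10.65
position: [0.4439, -0.1496, 0.1181]
ee_rot: [2.58, 1.792, 0.001]
force: [-0.2, 0.2, -0.2]
width: 0.701
gripper_force: 0.0
```

```bash
python3 - <<'E'
from h import *
st()
n="side";im,d=arm.get_image(n);blobs(n,im,d)
E
```

```text
t 10.65 tip-frame pos [ 0.4439 -0.1496  0.1181] yaw -20.4 tilt [ 0.001  0.    -1.   ] j [ 0.4   0.44 -0.24  2.12  0.18  0.6  -0.32] w 0.701
side [359. 122.] 91 ztop 0.0592 rect mm [ 575.6 -480.3] [36.9 91. ] 67.5 bgr [38 40 42]
side [399. 130.] 59 ztop 0.0494 rect mm [ 435.1 -487.6] [28.4 10.7] 63.7 bgr [29 31 32]
side [362. 156.] 170 ztop 0.1019 rect mm [ 481.2 -159.5] [25.  18.1] 55.9 bgr [82 92 95]
side [333. 160.] 235 ztop 0.0163 rect mm [ 596.3 -243.5] [91.3 99.9] 2.8 bgr [98 68 41]
side [371. 185.] 739 ztop 0.0311 rect mm [426.  -80.5] [ 90.7 243.8] 7.5 bgr [60 65 65]
side [307. 190.] 519 ztop 0.0519 rect mm [594.5 -13.8] [47.6 44.8] 83.5 bgr [65 65 63]
side [223. 206.] 875 ztop 0.0673 rect mm [762.8 152.9] [60.1 64.5] 66.1 bgr [ 99 102 105]
side [267. 242.] 777 ztop 0.0149 rect mm [611.1 212.8] [152.6 126.3] 76.5 bgr [109  74  43]
side [326. 275.] 155 ztop 0.017 rect mm [442.2 281.1] [30.7 36. ] 38.4 bgr [68 71 71]
side [241. 308.] 1406 ztop 0.0216 rect mm [568.6 435.4] [120.8  71.7] 2.6 bgr [ 57 118 209]
side [347. 334.] 583 ztop 0.015 rect mm [347.  433.9] [132.2  92.9] 89.8 bgr [145 127 211]
```

Call:
send_rows:
  motion: "0.3 -0.001 0 -0.02 0 0 0; 0.3 0 0 -0.017 0 0 0; 0.3 0 0 0 0 0 0; 0.9 0 0 0 0 0 0; 0.9 0 0 0 0 0 0"
  force: 45

```text
clock: 11.32
position: [0.4428, -0.1499, 0.0812]
ee_rot: [2.58, 1.791, 0.002]
force: [0.1, 0.3, -0.7]
width: 0.529
gripper_force: 0.0
```

Call:
send_rows:
  motion: "0.9 0 0 0 0 0 0; 0.9 0 0 0 0 0 0; 0.9 0 0 0 0 0 0; 0.9 0 0 0.05 0 0 0; 0.9 0 0 0.05 0 0 0"

```text
clock: 11.95
position: [0.4411, -0.1495, 0.1807]
ee_rot: [-2.578, -1.79, 0.003]
force: [1.4, -0.9, -1.6]
width: 0.318
gripper_force: 45.0
```

Call:
send_rows:
  motion: "0.9 0.0245 0.0445 0 0 0 2; 0.9 0.0245 0.0445 0 0 0 2; 0.9 0.0245 0.0445 0 0 0 2.6; 0.9 0.0245 0.0445 0 0 0 0; 0.9 0.0245 0.0445 0 0 0 0"

```text
clock: 12.58
position: [0.5646, 0.0738, 0.1797]
ee_rot: [-2.473, -1.937, 0.003]
force: [0.9, -0.0, -1.3]
width: 0.322
gripper_force: 45.0
```

Call:
send_rows:
  motion: "0.9 0.0245 0.0445 0 0 0 0; 0.9 0.0245 0.0445 0 0 0 0; 0.9 0.0245 0.0445 0 0 0 0; 0.9 0 0 0 0 0 0; 0.9 0 0 0 0 0 0"

```text
clock: 13.2
position: [0.6374, 0.2055, 0.1792]
ee_rot: [-2.473, -1.937, 0.004]
force: [-0.6, -0.1, -2.7]
width: 0.322
gripper_force: 45.0
```

```bash
python3 - <<'E'
from h import *
st()
n="side";im,d=arm.get_image(n);cv2.imwrite("pics/s2.png",cv2.resize(im[130:330,150:450],None,fx=2.5,fy=2.5));blobs(n,im,d)
E
```

```text
t 13.2 tip-frame pos [0.6374 0.2055 0.1792] yaw -13.8 tilt [-0.002 -0.002 -1.   ] j [-0.2   0.63 -0.31  1.56  0.22  0.99 -0.81] w 0.322
side [375. 130.] 969 ztop 0.0573 rect mm [ 519.9 -467.2] [ 65.6 198. ] 89.7 bgr [29 31 35]
side [333. 160.] 237 ztop 0.0164 rect mm [ 596.8 -243.3] [92.6 97.5] 3.9 bgr [105  72  44]
side [307. 190.] 518 ztop 0.0518 rect mm [594.8 -12.6] [47.  47.6] 70.2 bgr [70 70 68]
side [231. 207.] 1155 ztop 0.1015 rect mm [628.3 208. ] [106.4  33. ] 66.2 bgr [88 91 93]
side [363. 202.] 300 ztop 0.0295 rect mm [436.9  -9.8] [ 30.8 106.1] 22.5 bgr [80 84 84]
side [267. 242.] 778 ztop 0.0149 rect mm [610.4 212.3] [152.5 126.6] 76.5 bgr [91 62 36]
side [326. 275.] 160 ztop 0.0171 rect mm [441.4 280.9] [32.2 31.9] 16.4 bgr [72 75 75]
side [241. 308.] 1406 ztop 0.0215 rect mm [569.1 435. ] [120.3  70.7] 1.0 bgr [ 61 126 216]
side [347. 334.] 585 ztop 0.015 rect mm [347.3 433.8] [131.6  93. ] 89.3 bgr [154 135 217]
```

View pics/s2.png

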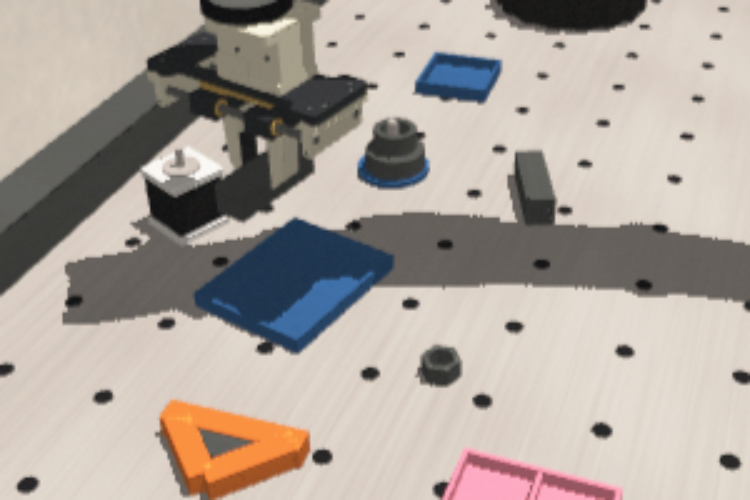

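The rings are stacked on the post (395,150 in the crop) and the tube hangs level beside the motor. The gripper body should pass clear of the motor's shaft, so I'm lowering.

Call:
send_rows:
  motion: "0.9 0.002 0.006 -0.03 0 0 0; 0.9 0 0 -0.03 0 0 0; 0.9 0 0 -0.02 0 0 0; 0.9 0 0 -0.01 0 0 0; 0.9 0 0 -0.002 0 0 0"

```text
clock: 13.88
position: [0.6402, 0.2117, 0.0882]
ee_rot: [2.474, 1.936, -0.001]
force: [0.0, -0.0, -2.6]
width: 0.319
gripper_force: 45.0
```

Call:
send_rows:
  motion: "0.9 0 0 0 0 0 0; 0.55 0 0 0 0 0 0; 0.55 0 0 0 0 0 0; 0.55 0 0 0.02 0 0 0; 0.55 0 0 0.04 0 0 0"

```text
clock: 14.5
position: [0.6395, 0.2118, 0.1489]
ee_rot: [-2.473, -1.937, 0.004]
force: [-0.6, -0.1, 0.4]
width: 0.451
gripper_force: 0.0
```

Call:
send_rows:
  motion: "0.4 -0.034 -0.0368 0.02 0 0 6; 0.3 -0.034 -0.0368 0 0 0 6; 0.3 -0.034 -0.0368 0 0 0 6; 0.3 -0.034 -0.0368 0 0 0 6; 0.3 -0.034 -0.0368 0 0 0 6"

```text
clock: 15.12
position: [0.4696, 0.027, 0.1698]
ee_rot: [1.882, 2.513, 0.001]
force: [0.5, -0.9, 0.7]
width: 0.7
gripper_force: 0.0
```

Call:
send_rows:
  motion: "0.3 -0.034 -0.0368 -0.02 0 0 6; 0.3 0 0 -0.03 0 0 0; 0.3 0 0 0 0 0 0; 0.3 0 0 0 0 0 0"

```text
clock: 15.62
position: [0.4374, -0.0079, 0.1197]
ee_rot: [1.752, 2.606, 0.002]
force: [1.1, 0.5, 0.3]
width: 0.704
gripper_force: 0.0
```

```bash
python3 - <<'E'
from h import *
st()
for n in("side","top"):
    im,d=arm.get_image(n);blobs(n,im,d)
E
```

```text
t 15.62 tip-frame pos [ 0.4374 -0.0079  0.1197] yaw 22.2 tilt [ 0.002  0.    -1.   ] j [ 0.27  0.43 -0.47  2.17  0.34  0.6  -0.06] w 0.704
side [394. 130.] 241 ztop 0.0561 rect mm [ 451.8 -472.1] [56.2 61.9] 88.6 bgr [29 31 32]
side [322. 160.] 78 ztop 0.0167 rect mm [ 634.  -234.8] [ 37.  101.5] 22.6 bgr [101  69  42]
side [380. 183.] 156 ztop 0.1001 rect mm [401.  -16.7] [16.7 29.2] 61.3 bgr [ 94 106 111]
side [307. 190.] 516 ztop 0.0517 rect mm [595.3 -11.8] [45.2 46.9] 38.1 bgr [60 61 59]
side [349. 184.] 123 ztop 0.0982 rect mm [470.9  17.5] [22.1  8.5] 44.9 bgr [107 121 127]
side [223. 206.] 885 ztop 0.0672 rect mm [762.4 152.8] [63.7 62.3] 67.9 bgr [100 103 106]
side [363. 202.] 294 ztop 0.0296 rect mm [436.1  -8.4] [ 30.2 102.2] 22.1 bgr [44 46 45]
side [263. 240.] 1270 ztop 0.0322 rect mm [639.2 213.8] [103.3  33. ] 75.8 bgr [90 73 58]
side [326. 275.] 157 ztop 0.0173 rect mm [442.2 281.2] [30.4 33.9] 41.0 bgr [68 71 71]
side [241. 308.] 1413 ztop 0.0215 rect mm [567.9 435.1] [119.4  70.8] 2.5 bgr [ 58 120 211]
side [347. 334.] 584 ztop 0.015 rect mm [347.1 433.4] [132.5  92
[... 207 characters left out ...]
top [261. 168.] 532 ztop 0.034 rect mm [638.1 213.4] [100.3  31.2] 76.3 bgr [58 56 56]
top [440. 182.] 315 ztop 0.0171 rect mm [ 594.6 -243.2] [90.5 91.4] 3.6 bgr [96 56 31]
top [351. 183.] 586 ztop 0.0534 rect mm [594.6 -14.5] [45.7 46.1] 44.4 bgr [55 49 47]
top [537. 210.] 2200 ztop 0.0587 rect mm [ 517.5 -467.9] [ 64.2 198. ] 89.9 bgr [15 16 25]
top [179. 198.] 953 ztop 0.0222 rect mm [567.2 435.4] [120.7  70.1] 2.9 bgr [ 13  88 199]
top [236. 247.] 88 ztop 0.0181 rect mm [440.6 281.6] [29.9 30. ] 68.5 bgr [71 73 79]
top [335. 254.] 47 ztop 0.0303 rect mm [417.8  32.8] [29.7  8.7] 20.8 bgr [30 30 32]
top [182. 283.] 266 ztop 0.0157 rect mm [346.3 434.3] [ 90.8 131.4] 0.1 bgr [132 104 218]
```

Call:
send_rows:
  motion: "0.3 -0.0015 -0.001 -0.02 0 0 0; 0.3 0 0 -0.0187 0 0 0; 0.3 0 0 0 0 0 0; 0.9 0 0 0 0 0 0; 0.9 0 0 0 0 0 0"

```text
clock: 16.35
position: [0.4353, -0.0095, 0.0804]
ee_rot: [1.753, 2.606, 0.001]
force: [0.6, -0.3, -0.5]
width: 0.528
gripper_force: 0.0
```

Call:
send_rows:
  motion: "0.9 0 0 0 0 0 0; 0.9 0 0 0 0 0 0; 0.9 0 0 0 0 0 0; 0.9 0 0 0.05 0 0 0; 0.9 0 0 0.05 0 0 0"

```text
clock: 16.98
position: [0.4336, -0.0097, 0.1801]
ee_rot: [-1.752, -2.605, 0.002]
force: [0.9, -1.1, -3.9]
width: 0.316
gripper_force: 45.0
```

Call:
send_rows:
  motion: "0.9 0.0243 0.0383 0 0 0 -6; 0.9 0.0243 0.0383 0 0 0 -6; 0.9 0.0243 0.0383 0 0 0 -6; 0.9 0.0243 0.0383 0 0 0 -6; 0.9 0.0243 0.0383 0 0 0 -6"

```text
clock: 17.6
position: [0.5562, 0.1827, 0.1789]
ee_rot: [-2.372, -2.06, 0.003]
force: [0.7, 0.2, -3.4]
width: 0.326
gripper_force: 45.0
```

Call:
send_rows:
  motion: "0.9 0.0243 0.038 0 0 0 -6; 0.9 0 0 0 0 0 0; 0.9 0 0 -0.03 0 0 0; 0.9 0 0 0 0 0 0"

```text
clock: 18.1
position: [0.5784, 0.218, 0.147]
ee_rot: [-2.472, -1.937, 0.01]
force: [-0.8, 0.7, -2.5]
width: 0.325
gripper_force: 45.0
```

```bash
python3 - <<'E'
from h import *
st()
E
```

```text
t 18.1 tip-frame pos [0.5784 0.218  0.147 ] yaw -13.8 tilt [-0.006 -0.003 -1.   ] j [-0.21  0.6  -0.35  1.72  0.26  0.87 -0.91] w 0.325
```

Call:
send_rows:
  motion: "0.9 0.002 0.003 -0.025 0 0 0; 0.9 0 0 -0.02 0 0 0; 0.9 0 0 -0.011 0 0 0; 0.9 0 0 -0.003 0 0 0; 0.9 0 0 0 0 0 0"

```text
clock: 18.73
position: [0.5827, 0.2229, 0.091]
ee_rot: [2.473, 1.937, 0.001]
force: [0.6, 0.4, -3.6]
width: 0.323
gripper_force: 45.0
```

Call:
send_rows:
  motion: "0.58 0 0 0 0 0 0; 0.58 0 0 0 0 0 0; 0.58 0 0 0.01 0 0 0; 0.58 0 0 0.03 0 0 0; 0.58 0 0 0.04 0 0 0"

```text
clock: 19.35
position: [0.5821, 0.2227, 0.1716]
ee_rot: [-2.473, -1.937, 0.002]
force: [1.8, 0.3, 0.7]
width: 0.42
gripper_force: 0.0
```

Call:
send_rows:
  motion: "0.4 -0.045 0.019 0 0 0 -4.5; 0.3 -0.048 0.02 0 0 0 -4.5; 0.3 -0.048 0.0195 -0.02 0 0 0; 0.3 0 0 -0.04 0 0 0; 0.3 0 0 0 0 0 0"

```text
clock: 19.98
position: [0.4402, 0.2807, 0.1097]
ee_rot: [2.616, 1.738, -0.006]
force: [-0.1, -0.6, 1.5]
width: 0.699
gripper_force: 0.0
```

```bash
python3 - <<'E'
from h import *
st()
for n in("side","top"):
    im,d=arm.get_image(n);blobs(n,im,d)
    cv2.imwrite(f"pics/{n}3.png",cv2.resize(im[100:300,200:440],None,fx=3,fy=3))
E
```

```text
t 19.98 tip-frame pos [0.4402 0.2807 0.1097] yaw -22.8 tilt [-0.003 -0.002 -1.   ] j [-0.43  0.53 -0.32  1.99  0.26  0.67 -1.32] w 0.699
side [376. 130.] 924 ztop 0.0574 rect mm [ 509.3 -467.1] [ 65.6 177.5] 90.0 bgr [31 32 37]
side [301. 191.] 200 ztop 0.0469 rect mm [607.9  -4.5] [17.2 42.7] 33.6 bgr [66 66 64]
side [223. 206.] 879 ztop 0.0672 rect mm [762.  153.2] [61.8 61.8] 67.0 bgr [108 111 113]
side [272. 242.] 1977 ztop 0.034 rect mm [553.8 230.8] [106.4 207.9] 76.7 bgr [81 77 71]
side [348. 261.] 291 ztop 0.116 rect mm [372.6 323.8] [87.1 42.4] 31.5 bgr [108 122 128]
side [326. 275.] 157 ztop 0.0171 rect mm [442.4 280.7] [30.3 35.7] 35.3 bgr [60 63 63]
side [241. 308.] 1404 ztop 0.0216 rect mm [568.8 434.6] [120.9  70.7] 3.4 bgr [ 64 132 219]
side [347. 334.] 584 ztop 0.0152 rect mm [346.6 433.4] [ 93.7 132.2] 0.3 bgr [160 141 221]
top [285. 119.] 740 ztop 0.0686 rect mm [761.  152.3] [60.3 60.2] 65.5 bgr [155 155 168]
top [261. 180.] 499 ztop 0.016 rect mm [609.2 213.8] [148.9 122.9] 76.6 bgr [100  60  34]
top [261. 168.] 524 ztop 0.0341 rect mm [638.1 213.4] [100.   30.4] 76.1 bgr [61 58 59]
top [440. 182.] 316 ztop 0.0173 rect mm [ 594.6 -243.3] [90.2 91.7] 3.4 bgr [100  59  33]
top [351. 184.] 576 ztop 0.0543 rect mm [594.3 -13.1] [44.9 47. ] 86.1 bgr [66 58 57]
top [537. 210.] 2188 ztop 0.0587 rect mm [ 518.7 -467.9] [ 64.2 195.7] 90.0 bgr [16 17 26]
top [178. 192.] 678 ztop 0.022 rect mm [584.6 435.9] [86.7 69.5] 2.2 bgr [ 14  89 196]
top [258. 191.] 511 ztop 0.0342 rect mm [579.8 222.5] [99.9 30.2] 76.4 bgr [61 60 61]
```

View pics/side3.png

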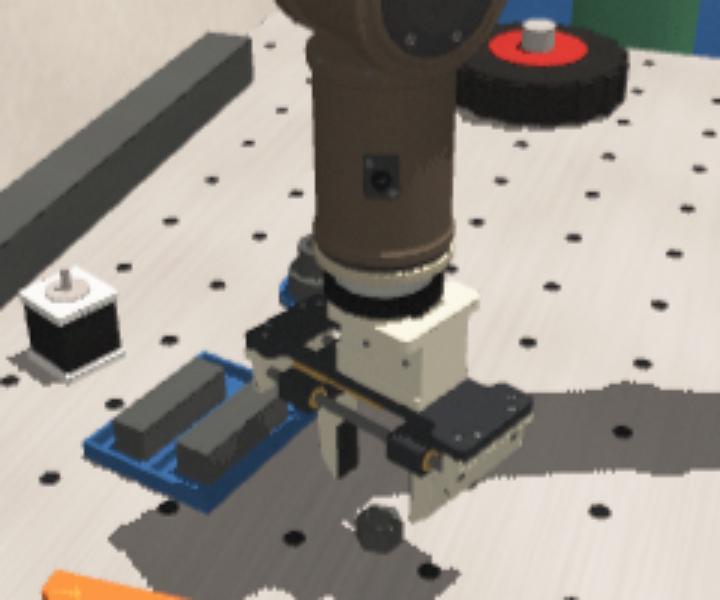

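Both tubes lie flat, one per lane (crop 170,405 and 235,430), and the gripper stands over the nut (380,528).

Call:
send_rows:
  motion: "0.3 0.001 0.0005 -0.02 0 0 0; 0.3 0 0 -0.0185 0 0 0; 0.3 0 0 0 0 0 0; 0.9 0 0 0 0 0 0; 0.9 0 0 0 0 0 0"
  force: 20

```text
clock: 20.7
position: [0.4432, 0.2821, 0.0733]
ee_rot: [-2.618, -1.736, -0.003]
force: [-0.2, 0.1, -0.0]
width: 0.533
gripper_force: 0.0
```

Call:
send_rows:
  motion: "0.9 0 0 0 0 0 0; 0.9 0 0 0 0 0 0; 0.9 0 0 0 0 0 0; 0.9 0 0 0.05 0 0 0; 0.9 0 0 0.06 0 0 0"

```text
clock: 21.32
position: [0.4416, 0.2813, 0.1823]
ee_rot: [-2.617, -1.737, 0.005]
force: [1.5, 0.7, -0.6]
width: 0.324
gripper_force: 20.0
```

Call:
send_rows:
  motion: "0.9 0.0153 -0.0525 0 0 0 2.5; 0.9 0.0153 -0.0525 0 0 0 2.5; 0.9 0.0153 -0.0525 0 0 0 2.5; 0.9 0.0153 -0.0525 0 0 0 2.5; 0.9 0.0153 -0.0525 0 0 0 2.5"

```text
clock: 21.95
position: [0.5191, 0.0176, 0.1821]
ee_rot: [-2.411, -2.014, 0.0]
force: [1.1, 0.4, -0.3]
width: 0.321
gripper_force: 20.0
```

Call:
send_rows:
  motion: "0.9 0.0153 -0.0525 0 0 0 2.5; 0.9 0.0153 -0.0525 0 0 0 2.5; 0.9 0.0153 -0.0525 0 0 0 2.5; 0.9 0.0153 -0.0525 0 0 0 2.5; 0.9 0.0153 -0.0525 0 0 0 2.5"

```text
clock: 22.58
position: [0.5956, -0.2448, 0.1819]
ee_rot: [-2.178, -2.264, 0.0]
force: [1.0, 1.0, -1.1]
width: 0.322
gripper_force: 20.0
```

Call:
send_rows:
  motion: "0.9 0 0 0 0 0 0; 0.9 0 0 -0.03 0 0 0; 0.9 0 0 0 0 0 0"

```text
clock: 22.95
position: [0.5938, -0.242, 0.1499]
ee_rot: [-2.176, -2.26, 0.003]
force: [-0.1, -0.4, -1.5]
width: 0.324
gripper_force: 20.0
```

Call:
send_rows:
  motion: "0.9 0.001 -0.001 -0.03 0 0 0; 0.9 0 0 -0.025 0 0 0; 0.9 0 0 -0.012 0 0 0; 0.9 0 0 -0.004 0 0 0; 0.9 0 0 0 0 0 0"

```text
clock: 23.58
position: [0.5969, -0.2441, 0.0819]
ee_rot: [2.179, 2.262, 0.001]
force: [0.6, 1.0, 0.0]
width: 0.32
gripper_force: 20.0
```

Call:
send_rows:
  motion: "0.9 0 0 -0.001 0 0 0; 0.6 0 0 0 0 0 0; 0.6 0 0 0 0 0 0; 0.6 0 0 0.02 0 0 0; 0.6 0 0 0.05 0 0 0"

```text
clock: 24.2
position: [0.5953, -0.2438, 0.15]
ee_rot: [-2.177, -2.26, 0.002]
force: [0.5, 0.7, 0.6]
width: 0.398
gripper_force: 0.0
```

Call:
send_rows:
  motion: "0.6 -0.03 0 0.05 0 0 0; 0.6 -0.05 0 0.03 0 0 0; 0.6 -0.05 0 0 0 0 0; 0.6 -0.05 0 0 0 0 0; 0.6 0 0 0 0 0 0"

```text
clock: 24.82
position: [0.413, -0.2446, 0.2314]
ee_rot: [2.182, 2.26, -0.004]
force: [1.2, -0.3, 0.4]
width: 0.403
gripper_force: 0.0
```

```bash
python3 - <<'E'
from h import *
st()
for n in("side","top"):
    im,d=arm.get_image(n);blobs(n,im,d)
    P=cloud(n,d)
    for lo,hi in((.02,.037),(.046,.06)):
        Q=P[(P[...,2]>lo)&(P[...,2]<hi)&(np.hypot(P[...,0]-.597,P[...,1]+.013)<.05)]
        c,r=cv2.minEnclosingCircle((Q[:,:2]*1000).astype(np.float32));print(n,'ring',np.round(c,1),round(r,1),np.round(np.percentile(Q[:,2],[50,90]),4))
    Q=P[(P[...,2]>.018)&(P[...,2]<.06)&(np.hypot(P[...,0]-.595,P[...,1]+.244)<.036)];print('nut',Q.mean(0),np.percentile(Q[:,2],[10,90]))
    if n=='top':cv2.imwrite("pics/top4.png",cv2.resize(im[140:265,220:480],None,fx=3,fy=3))
E
```

```text
t 24.82 tip-frame pos [ 0.413  -0.2446  0.2314] yaw 2.0 tilt [-0.002 -0.002 -1.   ] j [ 0.76  0.3  -0.42  1.97  0.16  0.9   0.3 ] w 0.403
side [375. 130.] 974 ztop 0.0573 rect mm [ 525.1 -465.5] [ 67.9 187.9] 89.9 bgr [26 28 31]
side [333. 159.] 304 ztop 0.0175 rect mm [ 596.2 -243.7] [90.2 96.9] 2.3 bgr [82 61 43]
side [307. 190.] 518 ztop 0.052 rect mm [594.9 -13.3] [47.8 46.5] 81.9 bgr [65 65 63]
side [224. 206.] 881 ztop 0.0673 rect mm [762.3 152.3] [62.2 64.2] 66.7 bgr [ 98 101 104]
side [268. 241.] 1807 ztop 0.0329 rect mm [610.9 216.8] [108.   92.7] 75.7 bgr [79 71 62]
side [241. 308.] 1403 ztop 0.0216 rect mm [568.4 434.6] [120.4  72.2] 2.7 bgr [ 56 118 209]
side [347. 334.] 582 ztop 0.015 rect mm [346.7 433.9] [ 93.2 131.5] 0.1 bgr [144 126 210]
side ring [595.8  -9.7] 34.0 [0.0298 0.0333]
side ring [594.6 -12.3] 25.5 [0.0535 0.0561]
nut [ 0.59623048 -0.24322045  0.02014864] [0.0188912 0.0213993]
top [285. 119.] 740 ztop 0.0685 rect mm [761.  152.3] [60.5 60.9] 65.9 bgr [144 145 158]
top [262. 180.] 496 ztop 0.0158 rect mm [609.1 213.9] [149.2 122.4] 76.6 bgr [109  65  39]
t
[... 156 characters left out ...]
2 bgr [80 47 26]
top [351. 184.] 577 ztop 0.054 rect mm [594.6 -13.1] [44.8 47.5] 86.4 bgr [60 53 51]
top [534. 200.] 1468 ztop 0.0585 rect mm [ 545.9 -467.4] [ 64.7 141. ] 90.0 bgr [14 14 23]
top [179. 198.] 950 ztop 0.0222 rect mm [566.9 434.8] [120.7  69.3] 2.5 bgr [ 12  85 194]
top [440. 182.] 101 ztop 0.0215 rect mm [ 594.6 -243. ] [29.2 33.1] 6.7 bgr [47 41 38]
top [258. 191.] 515 ztop 0.0341 rect mm [579.7 222.6] [100.5  30.2] 76.5 bgr [58 56 56]
top [182. 283.] 265 ztop 0.016 rect mm [346.6 434.3] [ 90.  129.9] 0.1 bgr [127 100 213]
top ring [593.9 -12.3] 32.9 [0.0302 0.0325]
top ring [594.4 -14.2] 24.2 [0.0543 0.0565]
nut [ 0.59393399 -0.24364503  0.02097539] [0.01933335 0.02299598]
```

View pics/top4.png

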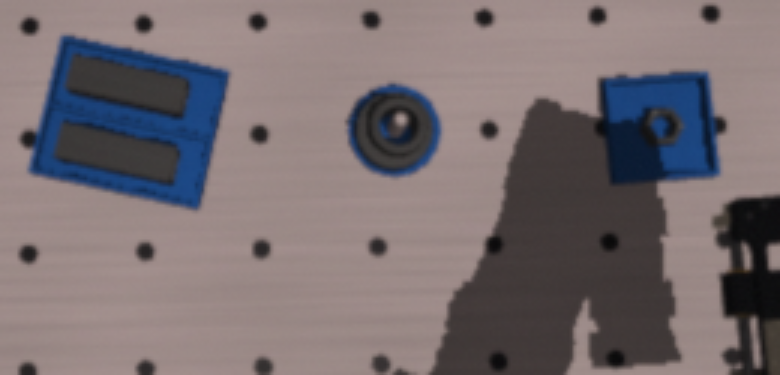

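The picture shows both tubes in the lanes (125,85 and 118,152), the rings concentric on the post (396,128), and the nut flat in the square tray (662,126). Magnet and motor have not moved. Handing in.

```bash
python3 -c "
from cell import arm
print(arm.sign_off())"
```

```text
the job is handed in; nothing more can be done
None
```

I handed the job in at about 25 s on the robot's clock; the result was not reported back. The last images show both tubes flat, one per lane, the small ring on the big ring on the post, the nut flat in the square tray, the gripper clear of everything, and the magnet and motor where they were.

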